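# Close the nut mill and hold its lid on pulse

### The job

Make the nut mill on the tasting counter ready and pulse it: first push the blue feed tube fully down onto the mill's spigot and let go of it, then set the lid into the round collar with its lugs in the two slots, down until its rim rests flat on the collar, and turn it clockwise (seen from above) half way to the lock, 45 degrees, to the green marks, never on into the lock click. The lid springs back if let go, so finish with the gripper still holding it at half way; leave everything else on the counter where it is.

Things in the scene. Friction and masses are not known exactly. Their poses are not given: they have to be found in the camera images.
- spigot (a point): Centre of the top of the upright steel spigot on the red nut mill (fixed; housing 130 x 260 x 70 mm). Spigot: 25 mm across, 35 mm high, top 6 mm tapered to 19 mm; its foot is on the housing top, 70 mm above the counter. Axes are the mill's: z up, y from the spigot to the collar, whose axis is 120 mm away along +y.
- mouth (a point): Centre of the top face of the mill's aluminium bayonet collar, 110 mm above the counter; same axes. Collar 112 mm across; opening 70 mm across with two slots in its 6 mm thick lip, 22 mm wide, reaching 50 mm from the axis, along +x and -x. Green marks 45 degrees clockwise (from above) of the slots: half way; red marks at 90 degrees: lock.
- lid_grip (a point): Loose lid, 0.12 kg: centre of its orange grip bar, 62 mm long (lid x), 16 mm thick (y), 36 mm tall (z up). The bar stands on a black round flange 92 mm across, 6 mm thick, underside 24 mm below this point. Starts standing on the counter, bar up. Seated, this point is 24 mm above the collar's top face.
- lid_foot (a point): Centre of the lid's underside, 36 mm below the bar's centre; same axes. Below the flange is a plug 64 mm across (54 at its tapered foot), 12 mm deep, with two steel lugs at its bottom along +x and -x (in line with the bar): 14 mm wide, 4 mm thick, tips 42 mm from the axis. Either way round fits. Turned, the lugs lie under the collar's lip with 2 mm of play.
- tube_mid (a point): Loose blue feed tube, 0.07 kg: point on its axis half-way up. A straight pipe open at both ends, 38 mm outside, 29 mm inside, 90 mm long, z along it; starts upright on the counter. Fully down on the spigot its lower end rests on the housing and this point is 10 mm above the spigot's top.
- drive (a joint): Sprung ring in the collar, pushed round by the lid's lugs: 0 at rest, grows clockwise (from above), rad. After about 0.1 rad of free play it follows the lid: about 0.68 at half way (45 degrees). The spring resists with 0.15 N m there and turns the lid back if let go. A catch is felt from about 1.0 and clicks into lock at 1.5.
- nut_jar: Bystander: amber jar with a white cap, 60 mm across, 85 tall. Origin under its centre.
- mug: Bystander: blue mug, 76 mm across, 85 tall. Origin under its centre.
- bowl: Bystander: white bowl, 100 mm across, 45 tall. Origin under its centre.
- tin: Bystander: blue tin, 66 mm across, 80 tall. Origin under its centre.
- pie_box: Bystander: black-dotted white pie box, 130 x 130 x 50 mm. Origin under its centre.
- spoon: Bystander: spoon lying on the counter.
There are look-alikes about, which are no part of the job. Of the things like the part that bears tube_mid, leave any that is orange or white; of the rest the smaller one is meant.

How it is judged:
On the way, in this order (a step that is already met when the one before it is completed fails the run):
1. the feed tube is fully down on the spigot, upright and let go (horizontal distance between tube_mid and spigot below 0.006 m and z of tube_mid in the frame of spigot below 0.014 m and angle between tube_mid's own z axis and vertical below 0.11 rad and contact force between the fingers and tube below 0.5 N), for 0.2 s.
2. the lid is seated in the collar, not yet turned, the tube still on its spigot (all of step 1 and horizontal distance between lid_grip and mouth below 0.006 m and z of lid_grip in the frame of mouth between 0.02 and 0.0285 m and angle between lid_grip's own z axis and vertical below 0.1 rad and angle between the x axis of lid_grip and the x axis of mouth, either way round below 0.25 rad), for 0.05 s.
At the end, for the whole second after the job is handed in: Gripper holds the lid (over 2 N), seated (6 mm off axis, 4.5 mm up, 5 degrees tilt), 45 degrees +-11 clockwise, still, ring at 0.4 to 1.05; tube fully down on the spigot (4 mm up, 6 mm off), upright within 6 degrees, not touched (all of step 1 and horizontal distance between lid_grip and mouth below 0.006 m and z of lid_grip in the frame of mouth between 0.02 and 0.0285 m and angle between lid_grip's own z axis and vertical below 0.1 rad and angle between the x axis of lid_grip and the x axis of mouth, either way round between 0.585 and 0.985 rad and value of joint drive between 0.4 and 1.05 rad and contact force between the fingers and lid above 2 N and velocity of joint drive between -0.15 and 0.15 rad/s); the arm keeps its last pose, push and grip.
It fails at once if the lid is turned on into the lock catch (drive ring past 1.2 rad) (value of joint drive above 1.2 rad).
It fails at once if a bystander is shoved more than 30 mm (distance of any of nut_jar, mug, bowl, tin, pie_box, spoon from where it was at the start of the episode above 0.03 m).
It also fails if it takes over 61 s, if anything falls off the work surface, if the arm or the gripper's body presses on something with over 40 N, if the wrist force passes 120 N, or if a joint passes its speed limit or range.

### The arm

A 7-joint arm with a two-finger parallel gripper is mounted at the origin on the work surface. World frame = base frame: x ahead of the robot, y to its left, z up, the work surface at z = 0. Lengths are in m, angles in rad, forces in N, time in s.
With the tool pointing down it reaches from about 0.4 to 0.85 m from the base axis. Payload 10.4 kg.
Tool frame: the origin (TCP) lies midway between the tips of the shut fingers; the grasp point (between the pads) lies 19 mm behind it; z points along the fingers, y is the line along which they close (so a half turn about z gives the same grasp; the last joint's range is limited). The gripper opens to 87 mm and grips with 3 to 60 N. Pads are 19 mm wide; open, the fingers measure 117 mm over their backs; the gripper's body (75 mm by 190 mm) begins 51 mm behind the grasp point.
Start: joints at [1.315, 0.332, -0.065, 1.46, 0.022, 1.35, -0.088], TCP at [0.144, -0.608, 0.196] pointing down, gripper open.
Joint ranges: [-2.6, 2.6], [-0.5, 2.12], [-1.47, 1.34], [0.16, 2.42], [-1.27, 4.41], [0.06, 2.06], [-2.6, 2.6]. Speed limits (rad/s): [2.22, 2.22, 2.79, 2.79, 3.14, 3.14, 3.14].

### API

Orientations are given as a unit quaternion [x, y, z, w].
In Python, from bench import r gives the robot as it stands.
- The arm moves only by the tool arm_command, never from a script. Its arguments are lists of equal length, an entry for each row: "xyz": the shift along the world's x, y, z in m, a list of three; "rot": the turn, a rotation vector about the world's x, y, z in rad, a list of three. In form: {"xyz": [[tx, ty, tz], ...], "rot": [[ax, ay, az], ...]}. A call has 1 to 20 rows; each row is the pose to reach, as a shift and turn from the pose commanded when the call began; what a row does not reach only later rows make up. A row lasts 1/12 s, in which the tool goes at most 41.7 mm and 7.16 degrees, less where a joint would pass 70% of its speed; a pose out of reach is approached as far as the arm can. A call with a gripper value outside its range is refused whole. "grip" is the opening, from 0 (shut) to 1 (fully open), set as the call begins (left out, the last holds). The fingers move at their own pace and stop on an object; "squeeze" is the grip in N (left out, the last holds). Time passes only in rows, so rows that repeat a pose let the fingers close. It gives the time, the measured TCP pose, the force, the opening and the grip force at its end, in the units of the state.
- r.read_state(): the state, without advancing time (a new reading comes with each control period).
- r.camera(name): name is "side" or "top" or "wrist"; returns the picture (384x512x3 uint8, red, green, blue); there is no depth.
- r.camera_model(name): a dict with "fx", "fy", "cx", "cy" (pixels), "T" (4x4, takes a point from camera to world coordinates). Camera axes: x right, y up, looking along -z (the intrinsics and any distortion apply to the point x, -y, -z); pixel columns grow to the right and rows downward; lengths in m; the calibration is good to about 2 mm. A picture is of the moment at which its call begins: read the wrist's pose just before it. camera_model takes no time and is no camera call; for the wrist camera it gives the pose at the moment of the call.
- r.close_job(): hands the job in; it is judged then, once.
Trained networks look in the newest picture that a camera, given by its name, has taken for a name from the list of things; names that differ only in an ending like _2 or _b are one class to them, and where a whole thing is asked for, a point or a joint stands for the part that bears it (a point fixed in the world has none). Each returns a list of dicts, best first, with "conf" (0 to 1); they miss things now and then, are a little off and sometimes report something else, mostly with a low value. They report only what shows in the picture. A call takes as long as a camera call. They do not tell look-alikes from the thing itself.
- r.look_for(label, camera): "at" ([x, y, z] in m, in the coordinates of the camera as it stood for that picture, good to about 4 mm: the middle of the surface that is visible of it).
- r.spot_point(label, camera): "at" ([x, y, z] in m, in the coordinates of the camera as it stood for that picture, good to about 4 mm: a listed point, or the origin of a listed thing).
The state is a dict: "time": time; "joint_positions": joint angles; "joint_vel": joint speeds; "joint_torque": joint torques, N m; "ee_pos": TCP position; "eef_rot": TCP orientation; "ft_force": force on the tool from outside, world axes, zero at the start; "torque": the same for the moment, N m; "width": finger opening in m; "grip_force": force on a finger pad.
Only numpy, scipy, OpenCV 4.12 (cv2) and the standard library are available. Lean on these libraries where they do the work, as an engineer would, in place of code of your own. Each camera call takes 0.05 s, during which the arm holds its last target. There are 200 camera calls.

## Working session

There is one attempt and no reset: what is moved stays moved. The work goes in short steps, Python scripts to look and compute and a tool call to move; the robot and the scene stay as the last step left them, time stands still between calls to the robot, and variables do not carry over. Pictures are saved under pics/ and viewed, at most 12 in all, crops included, and the job is handed in when it is done.

Besides the shell and the picture viewer there is one more tool, called after "Call:" as name(argument=value, ...), one argument or row to a line, values as JSON. arm_command: Moves the arm, as the interface text tells. Its arguments: {"type":"object","properties":{"xyz":{"type":"array"},"rot":{"type":"array"},"grip":{"type":"number"},"squeeze":{"type":"number"}},"required":["xyz","rot"]}

```bash
mkdir -p pics; cat > h.py <<'E'
from bench import r
import numpy as np, cv2
def w(cam,p,T=None):
    T=r.camera_model(cam)["T"] if T is None else T
    return (np.array(T)@np.append(p,1))[:3]
def find(label,cam,f,T=None):
    for d in f(label,cam): print(cam,label,f.__name__,np.round(w(cam,d["at"],T),4),round(d["conf"],2),'px',np.round(px(cam,w(cam,d["at"],T)),0))
def px(cam,P):
    m=r.camera_model(cam); q=np.linalg.inv(np.array(m["T"]))@np.append(P,1)
    return np.array([m["cx"]+m["fx"]*q[0]/-q[2], m["cy"]+m["fy"]*-q[1]/-q[2]])
def ray(cam,u,v):
    m=r.camera_model(cam);T=np.array(m["T"])
    d=T[:3,:3]@np.array([(u-m["cx"])/m["fx"],-(v-m["cy"])/m["fy"],-1]);return T[:3,3],d/np.linalg.norm(d)
def tri(*obs):
    A=0;b=0
    for o,d in obs:
        M=np.eye(3)-np.outer(d,d);A=A+M;b=b+M@o
    return np.linalg.solve(A,b)
def plane(cam,u,v,z):
    o,d=ray(cam,u,v);return o+d*(z-o[2])/d[2]
E
python3 - <<'E'
from h import *
s=r.read_state();print(s["time"],s["ee_pos"],s["eef_rot"])
a=[]
for c in("top","side"):
    i=r.camera(c);cv2.imwrite(f"pics/{c}0.png",i[:,:,::-1])
    a.append(i)
    for l in("spigot","mouth","lid_grip","lid_foot","tube_mid"): find(l,c,r.spot_point)
    for l in("nut_jar","mug","bowl","tin","pie_box","spoon"): find(l,c,r.spot_point)
    m=r.camera_model(c);print({k:m[k] for k in m})
E
```

```text
0.0 [ 0.14407423 -0.60774201  0.19526534] [ 9.93231975e-01  1.16145373e-01 -1.14923803e-04 -6.94589704e-04]
top spigot call [ 0.5865 -0.07    0.1056] 0.71 px [275. 184.]
top spigot call [ 4.737e-01 -3.312e-01  1.000e-04] 0.6 px [350. 224.]
top mouth call [0.5452 0.0385 0.1113] 0.88 px [240. 197.]
top mouth call [0.5278 0.2952 0.0449] 0.7 px [161. 206.]
top lid_grip call [ 0.4755 -0.3309  0.0357] 0.56 px [353. 222.]
top lid_foot call [ 0.4753 -0.3309 -0.004 ] 0.86 px [349. 224.]
top tube_mid call [0.5416 0.38   0.0599] 0.74 px [134. 201.]
top tube_mid call [0.4426 0.3238 0.0446] 0.55 px [151. 232.]
top tube_mid call [0.5452 0.223  0.0552] 0.52 px [183. 200.]
top tube_mid call [0.5277 0.2987 0.0433] 0.46 px [161. 206.]
top nut_jar call [3.908e-01 1.700e-02 2.000e-04] 0.58 px [247. 249.]
top nut_jar call [ 0.4768 -0.3301 -0.001 ] 0.4 px [349. 223.]
top mug call [0.5219 0.5206 0.0013] 0.91 px [ 97. 210.]
top bowl call [0.6997 0.3254 0.0024] 0.95 px [158. 159.]
top tin call [ 5.196e-01 -5.051e-01 -2.000e-04] 0.91 px [399. 211.]
top pie_box call [ 0.6899 -0.4007 -0.002 ] 0.88 px [366. 163.
[... 1285 characters left out ...]
 0.3307 0.0009] 0.84 px [170. 259.]
side bowl call [ 0.3864 -0.1315  0.0032] 0.21 px [327. 198.]
side tin call [ 0.5169 -0.5043  0.0022] 0.91 px [325. 141.]
side pie_box call [ 0.6869 -0.3995  0.0046] 0.94 px [279. 143.]
side spoon call [ 0.3933  0.0199 -0.0016] 0.71 px [310. 226.]
side spoon call [ 0.3882 -0.1283  0.0052] 0.56 px [326. 198.]
{'fx': 363.41731572333964, 'fy': 363.41731572333964, 'cx': 262.98863607017597, 'cy': 190.26175646989682, 'T': array([[-0.89827924,  0.27410136, -0.34345721,  0.16262768],
       [-0.43933181, -0.54409924,  0.71480317,  0.84454498],
       [ 0.00905372,  0.79298453,  0.6091745 ,  0.78466075],
       [ 0.        ,  0.        ,  0.        ,  1.        ]])}
```

View pics/top0.png

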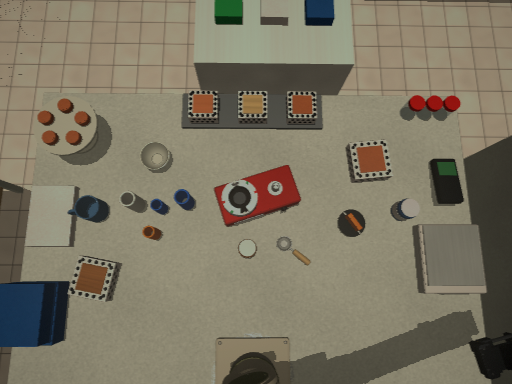

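View pics/side0.png

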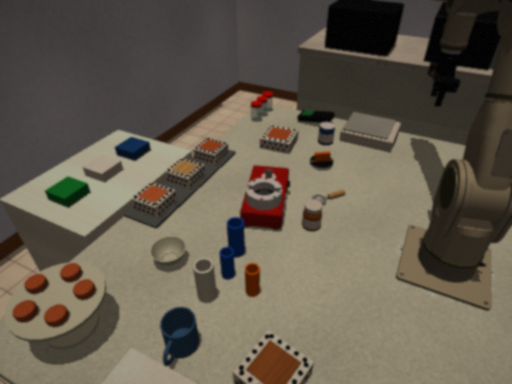

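```bash
python3 - <<'E'
from h import *
t=cv2.imread("pics/top0.png");s=cv2.imread("pics/side0.png")
a=cv2.resize(t[180:250,110:210],(400,280),interpolation=2)
b=cv2.resize(s[205:305,180:280],(280,280),interpolation=2)
c=cv2.resize(t[195:245,325:375],(280,280),interpolation=2)
d=cv2.resize(t[160:230,205:305],(400,280),interpolation=2)
cv2.imwrite("pics/c1.png",np.vstack([np.hstack([a,b]),np.hstack([d,c])]))
hsv=cv2.cvtColor(t,cv2.COLOR_BGR2HSV)
m=np.zeros(t.shape[:2],np.uint8);m[195:250,325:380]=1
k=(hsv[...,0]>5)&(hsv[...,0]<20)&(hsv[...,1]>170)&(m>0)
p=np.argwhere(k)[:,::-1].astype(np.float32);R=cv2.minAreaRect(p);print(len(p),R)
bx=cv2.boxPoints(R);print([plane("top",*q,0.054)[:2].round(3) for q in bx])
E
```

```text
93 ((354.4800109863281, 221.13998413085938), (19.200000762939453, 4.600000381469727), 53.130104064941406)
[array([ 0.497, -0.307]), array([ 0.506, -0.32 ]), array([ 0.456, -0.354]), array([ 0.447, -0.342])]
```

View pics/c1.png

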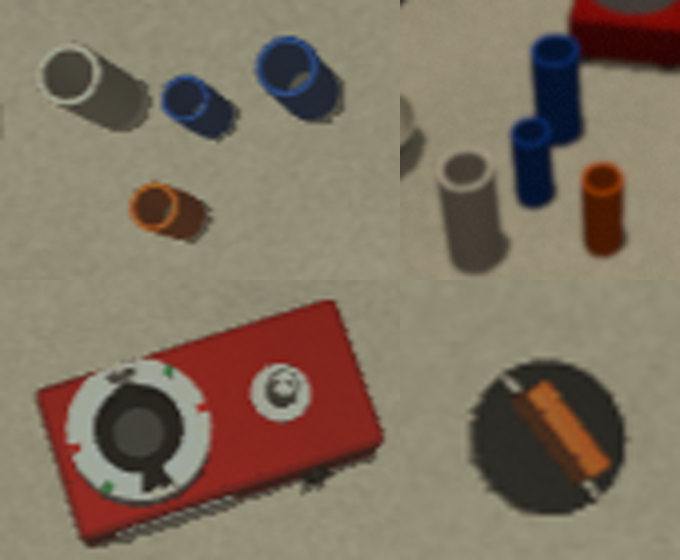

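Candidates in the top view are white (131,199), orange (150,232), large blue (183,199) and small blue (158,206). The crop confirms the small blue tube, at about (0.528, 0.300), is the one meant: it is neither white nor orange and is the smaller of the two blue ones. The lid is at (351,222) with its bar at about 36°. The mill's spigot is at (276,186) and its collar at (240,197).

I'll move via the lid and take wrist looks on the way.

Call:
arm_command(
  xyz=[
    [0.33,0.28,0.06],
    [0.33,0.28,0.06],
    [0.33,0.28,0.06],
    [0.33,0.28,0.06],
    [0.33,0.28,0.06],
    [0.33,0.28,0.06],
    [0.33,0.28,0.06],
    [0.33,0.28,0.06],
    [0.33,0.28,0.06],
    [0.33,0.28,0.06],
    [0.33,0.28,0.06],
    [0.33,0.28,0.06],
    [0.33,0.28,0.06],
    [0.33,0.28,0.06],
    [0.33,0.28,0.06],
  ],
  rot=[
    [0,0,0.4],
    [0,0,0.4],
    [0,0,0.4],
    [0,0,0.4],
    [0,0,0.4],
    [0,0,0.4],
    [0,0,0.4],
    [0,0,0.4],
    [0,0,0.4],
    [0,0,0.4],
    [0,0,0.4],
    [0,0,0.4],
    [0,0,0.4],
    [0,0,0.4],
    [0,0,0.4],
  ],
  grip=1,
)

```text
time: 2.45
ee_pos: [0.4731, -0.3295, 0.2559]
eef_rot: [0.951, 0.31, -0.0, 0.0]
ft_force: [-0.6, 0.2, -0.4]
width: 0.087
grip_force: 0.0
```

```bash
cat >> h.py <<'E'
def st():
    s=r.read_state()
    from scipy.spatial.transform import Rotation as R
    y=R.from_quat(s["eef_rot"]).as_matrix()[:,1];z=R.from_quat(s["eef_rot"]).as_matrix()[:,2]
    print("t",round(s["time"],2),np.round(s["ee_pos"],4),"clos",round(np.degrees(np.arctan2(y[1],y[0])),1),"z",z.round(3),"F",np.round(s["ft_force"],1),"w",round(s["width"],4),"g",round(s["grip_force"],1),"j7",round(s["joint_positions"][6],2))
E
python3 - <<'E'
from h import *
st()
i=r.camera("wrist");cv2.imwrite("pics/w1.png",i[:,:,::-1])
for l in("lid_grip","lid_foot","spigot","mouth"): find(l,"wrist",r.spot_point)
print(r.camera_model("wrist"))
E
```

```text
t 2.45 [ 0.4731 -0.3295  0.2559] clos -53.9 z [-0.001 -0.    -1.   ] F [-0.6  0.2 -0.4] w 0.087 g 0.0 j7 -0.48
wrist lid_grip call [ 0.4765 -0.3352  0.0379] 0.87 px [259. 164.]
wrist lid_foot call [ 0.4793 -0.3303  0.002 ] 0.65 px [257. 156.]
{'fx': 316.2164072150187, 'fy': 316.2164072150187, 'cx': 254.5296820025735, 'cy': 192.26487667787092, 'T': array([[ 5.90997159e-01,  7.78356412e-01,  2.11857630e-01,
         5.31563703e-01],
       [-8.06673442e-01,  5.70067835e-01,  1.55886563e-01,
        -2.86663497e-01],
       [ 5.62085146e-04, -2.63028439e-01,  9.64787917e-01,
         4.43884362e-01],
       [ 0.00000000e+00,  0.00000000e+00,  0.00000000e+00,
         1.00000000e+00]])}
```

View pics/w1.png

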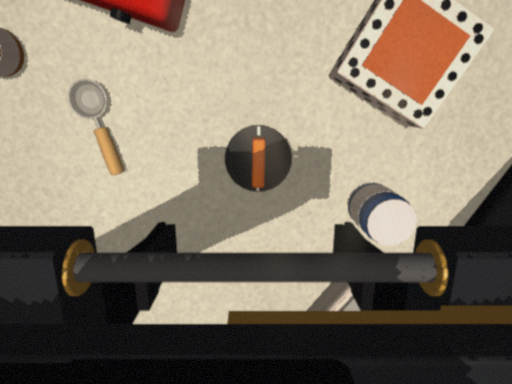

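Call:
arm_command(
  xyz=[
    [0.08,0.28,0.05],
    [0.08,0.28,0.05],
    [0.08,0.28,0.05],
    [0.08,0.28,0.05],
    [0.08,0.28,0.05],
    [0.08,0.28,0.05],
    [0.08,0.28,0.05],
    [0.08,0.28,0.05],
    [0.08,0.28,0.05],
    [0.08,0.28,0.05],
    [0.08,0.28,0.05],
    [0.08,0.28,0.05],
  ],
  rot=[
    [0,0,1.12],
    [0,0,1.12],
    [0,0,1.12],
    [0,0,1.12],
    [0,0,1.12],
    [0,0,1.12],
    [0,0,1.12],
    [0,0,1.12],
    [0,0,1.12],
    [0,0,1.12],
    [0,0,1.12],
    [0,0,1.12],
  ],
)

```text
time: 3.7
ee_pos: [0.5541, -0.049, 0.306]
eef_rot: [0.642, 0.767, -0.0, 0.0]
ft_force: [-0.4, -1.3, -0.5]
width: 0.0869
grip_force: 0.0
```

```bash
python3 - <<'E'
from h import *
t=cv2.imread("pics/w1.png");hsv=cv2.cvtColor(t,cv2.COLOR_BGR2HSV)
k=(hsv[...,0]>3)&(hsv[...,0]<20)&(hsv[...,1]>170);k[:,:220]=0;k[:,300:]=0;k[:110]=0;k[220:]=0
print(cv2.minAreaRect(np.argwhere(k)[:,::-1].astype(np.float32)))
st()
i=r.camera("wrist");cv2.imwrite("pics/w2.png",i[:,:,::-1])
for l in("spigot","mouth"): find(l,"wrist",r.spot_point)
for c in("wrist",):
  for P in [(0.5865,-.07,.105),(.546,.04,.11)]: print(px(c,P))
print(r.camera_model("wrist")["T"])
E
```

```text
((257.8064880371094, 163.04632568359375), (11.560302734375, 48.08676528930664), 1.4688007831573486)
t 3.7 [ 0.5541 -0.049   0.306 ] clos 10.1 z [-0. -0. -1.] F [-0.4 -1.3 -0.5] w 0.0869 g 0.0 j7 0.09
wrist spigot call [ 0.5827 -0.0708  0.1043] 0.75 px [274. 186.]
wrist mouth call [0.5428 0.0439 0.107 ] 0.55 px [259.  87.]
[276.7845061  186.22941419]
[261.45124475  90.4697958 ]
[[ 9.83928191e-01 -1.72455886e-01 -4.63063885e-02  5.41491246e-01]
 [ 1.78563352e-01  9.49294099e-01  2.58758270e-01  2.14400850e-02]
 [-6.66005301e-04 -2.62868180e-01  9.64831527e-01  4.93855805e-01]
 [ 0.00000000e+00  0.00000000e+00  0.00000000e+00  1.00000000e+00]]
```

View pics/w2.png

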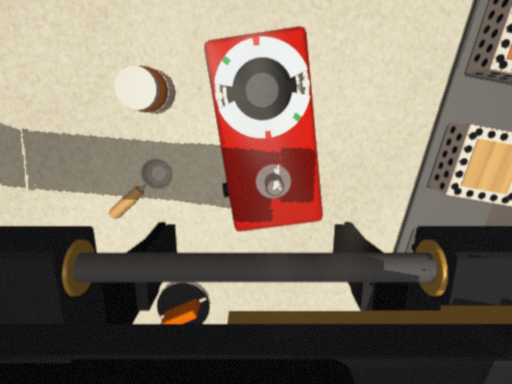

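Call:
arm_command(
  xyz=[
    [-0.026,0.345,-0.08],
    [-0.026,0.345,-0.08],
    [-0.026,0.345,-0.08],
    [-0.026,0.345,-0.08],
    [-0.026,0.345,-0.08],
    [-0.026,0.345,-0.08],
    [-0.026,0.345,-0.08],
    [-0.026,0.345,-0.08],
    [-0.026,0.345,-0.08],
    [-0.026,0.345,-0.08],
    [-0.026,0.345,-0.08],
    [-0.026,0.345,-0.08],
    [-0.026,0.345,-0.08],
  ],
  rot=[
    [0,0,0],
    [0,0,0],
    [0,0,0],
    [0,0,0],
    [0,0,0],
    [0,0,0],
    [0,0,0],
    [0,0,0],
    [0,0,0],
    [0,0,0],
    [0,0,0],
    [0,0,0],
    [0,0,0],
  ],
)

```text
time: 4.93
ee_pos: [0.5291, 0.2952, 0.2264]
eef_rot: [0.641, 0.767, 0.0, 0.0]
ft_force: [0.0, 0.1, 0.1]
width: 0.0871
grip_force: 0.0
```

```bash
python3 - <<'E'
from h import *
st()
i=r.camera("wrist");cv2.imwrite("pics/w3.png",i[:,:,::-1])
find("tube_mid","wrist",r.spot_point);find("tube_mid","wrist",r.look_for)
# mill analysis from w2 and w1
T2=np.array([[ 9.83928191e-01,-1.72455886e-01,-4.63063885e-02,5.41491246e-01],[ 1.78563352e-01,9.49294099e-01,2.58758270e-01,2.14400850e-02],[-6.66005301e-04,-2.62868180e-01,9.64831527e-01,4.93855805e-01],[0,0,0,1]])
T1=np.array([[ 5.90997159e-01,7.78356412e-01,2.11857630e-01,5.31563703e-01],[-8.06673442e-01,5.70067835e-01,1.55886563e-01,-2.86663497e-01],[5.62085146e-04,-2.63028439e-01,9.64787917e-01,4.43884362e-01],[0,0,0,1]])
m=r.camera_model("wrist")
def pl(T,p,z):
    p=np.atleast_2d(p);d=np.c_[(p[:,0]-m["cx"])/m["fx"],-(p[:,1]-m["cy"])/m["fy"],-np.ones(len(p))]@T[:3,:3].T
    return T[:3,3]+d*((z-T[2,3])/d[:,2])[:,None]
t=cv2.imread("pics/w2.png");h=cv2.cvtColor(t,cv2.COLOR_BGR2HSV)
W=((h[...,1]<60)&(h[...,2]>130)).astype(np.uint8);W[:30]=0;W[145:]=0;W[:,:208]=0;W[:,318:]=0
n,lab,s,c=cv2.connectedComponentsWithStats(W);b=1+np.argmax(s[1:,4])
cs=max(cv2.findContours((lab==b).astype(np.uint8),0,1)[0],key=len)[:,0].astype(float)
hull=cv2.convexHull(cs.astype(np.float32))[:,0]
P=pl(T2,hull,0.11)[:,:2];(cx,cy),rad=cv2.minEnclosingCircle(P.astype(np.float32));print("collar",cx,cy,rad,s[b])
A=np.c_[2*P,np.ones(len(P))];q=np.linalg.lstsq(A,(P**2).sum(1),rcond=None)[0];print("fit",q[:2],np.sqrt(q[2]+q[0]**2+q[1]**2))
red=((h[...,1]>150)&((h[...,0]<8)|(h[...,0]>172)));red
ctr=[cv2.moments(0)["m00"]] if 0 else None
yy,xx=np.nonzero(red);Q=pl(T2,np.c_[xx,yy],0.11)[:,:2];d=np.hypot(*(Q-q[:2]).T);sel=(d<.050)
v=Q[sel]-q[:2];a=np.degrees(np.arctan2(v[:,1],v[:,0]));print("red marks",sel.sum(),np.median(a[a>0]),np.median(a[a<0]))
# housing
yy,xx=np.nonzero(red);Q=pl(T2,np.c_[xx,yy],0.07)[:,:2].astype(np.float32);Q=Q[(np.hypot(*(Q-[.56,-.02]).T)<.17)];print("housing",cv2.minAreaRect(Q))
print("spig px->",pl(T2,[[274,181],[276,186]],.105))
t=cv2.imread("pics/w1.png");h=cv2.cvtColor(t,cv2.COLOR_BGR2HSV)
k=(h[...,0]>3)&(h[...,0]<20)&(h[...,1]>170);k[:,:220]=0;k[:,300:]=0;k[:110]=0;k[220:]=0
Q=pl(T1,np.argwhere(k)[:,::-1].astype(float),.05)[:,:2].astype(np.float32);print("bar",cv2.minAreaRect(Q))
Q-=Q.mean(0);e=np.linalg.svd(Q,full_matrices=0)[2][0];print(np.degrees(np.arctan2(e[1],e[0])))
E
```

```text
t 4.93 [0.5291 0.2952 0.2264] clos 10.3 z [ 0.001 -0.001 -1.   ] F [0.  0.1 0.1] w 0.0871 g 0.0 j7 -0.61
wrist tube_mid call [0.4405 0.3172 0.0451] 0.95 px [182. 137.]
wrist tube_mid call [0.541  0.3825 0.0552] 0.84 px [280.  94.]
wrist tube_mid call [0.5467 0.2187 0.0588] 0.8 px [258. 235.]
wrist tube_mid call [0.5258 0.303  0.0452] 0.71 px [253. 162.]
wrist tube_mid call [0.4362 0.3221 0.0713] 0.92 px [174. 134.]
wrist tube_mid call [0.5497 0.387  0.1147] 0.73 px [295.  89.]
wrist tube_mid call [0.5374 0.2368 0.0727] 0.72 px [253. 224.]
wrist tube_mid call [0.525  0.2982 0.0785] 0.71 px [251. 171.]
collar 0.5461028218269348 0.04180053994059563 0.05571642145514488 [ 215   37   95  101 4342]
fit [0.54624646 0.04174861] 0.055369277740202734
red marks 7 108.36742956317815 -71.64121843784318
housing ((0.5634170174598694, -0.014773443341255188), (0.12767758965492249, 0.25242337584495544), 18.272111892700195)
spig px-> [[ 0.58170289 -0.06395409  0.105     ]
 [ 0.58546259 -0.06988369  0.105     ]]
bar ((0.47778257727622986, -0.3314351737499237), (0.06121418997645378, 0.014572881162166595), 35.20654296875)
-144.26227
```

View pics/w3.png

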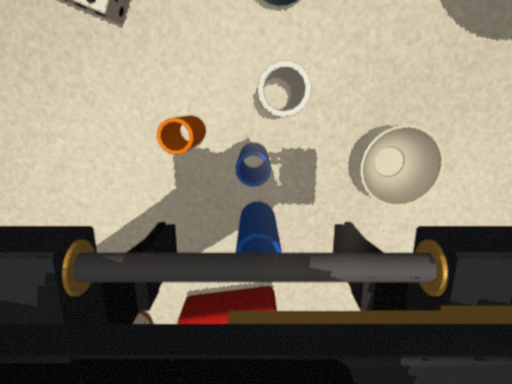

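The four tubes show in the wrist view: orange (178,135), white (285,88), small blue (253,165) and large blue (259,230). The small blue one is isolated enough to grasp. I'll refine its axis from the silhouette.

```bash
python3 - <<'E'
from h import *
from scipy.optimize import least_squares
t=cv2.imread("pics/w3.png");h=cv2.cvtColor(t,cv2.COLOR_BGR2HSV)
B=((h[...,0]>100)&(h[...,0]<130)&(h[...,1]>120)).astype(np.uint8);B[:135]=0;B[195:]=0;B[:,:225]=0;B[:,280:]=0
c=max(cv2.findContours(B,0,1)[0],key=len);hu=cv2.convexHull(c)[:,0];print(cv2.boundingRect(hu))
m=r.camera_model("wrist");Ti=np.linalg.inv(m["T"]);th=np.linspace(0,2*np.pi,60)
def hull(x,y):
    P=np.vstack([np.c_[x+.019*np.cos(th),y+.019*np.sin(th),0*th+z,1+0*th] for z in(0,.09)])@Ti.T
    return cv2.convexHull(np.c_[m["cx"]-m["fx"]*P[:,0]/P[:,2],m["cy"]+m["fy"]*P[:,1]/P[:,2]].astype(np.float32))
f=lambda p:[cv2.pointPolygonTest(hull(*p),(float(a),float(b)),True) for a,b in hu]
s=least_squares(f,[.527,.302],diff_step=1e-3,loss="soft_l1");print(s.x,np.round(s.fun,1))
E
```

```text
(236, 151, 30, 35)
[0.52667205 0.30520182] [ 7.2  9.4  2.6  1.9  1.1  0.4  0.  -0.4 -0.3 -0.5 -0.5 -0.5  0.1  0.8
  1.8]
```

Call:
arm_command(
  xyz=[
    [-0.002,0.008,-0.03],
    [-0.002,0.008,-0.06],
    [-0.002,0.008,-0.095],
    [-0.002,0.008,-0.13],
    [-0.002,0.008,-0.16],
    [-0.002,0.008,-0.176],
    [-0.002,0.008,-0.176],
  ],
  rot=[
    [0,0,0],
    [0,0,0],
    [0,0,0],
    [0,0,0],
    [0,0,0],
    [0,0,0],
    [0,0,0],
  ],
)

```text
time: 5.67
ee_pos: [0.5246, 0.3025, 0.0463]
eef_rot: [0.64, 0.768, -0.003, -0.001]
ft_force: [-0.4, -0.2, -0.1]
width: 0.087
grip_force: 0.0
```

Call:
arm_command(
  xyz=[
    [0,0,0],
    [0,0,0],
    [0,0,0],
    [0,0,0],
    [0,0,0],
    [0,0,0],
    [0,0,0],
    [0,0,0],
  ],
  rot=[
    [0,0,0],
    [0,0,0],
    [0,0,0],
    [0,0,0],
    [0,0,0],
    [0,0,0],
    [0,0,0],
    [0,0,0],
  ],
  grip=0.3,
  squeeze=20,
)

```text
time: 6.33
ee_pos: [0.5263, 0.3048, 0.0502]
eef_rot: [0.64, 0.768, 0.0, 0.0]
ft_force: [-0.3, 0.0, 0.4]
width: 0.0415
grip_force: 0.0
```

Call:
arm_command(
  xyz=[
    [0,0,0],
    [0,0,0],
    [0,0,0],
    [0,0,0],
  ],
  rot=[
    [0,0,0],
    [0,0,0],
    [0,0,0],
    [0,0,0],
  ],
  grip=0.2,
)

```text
time: 6.67
ee_pos: [0.5262, 0.3049, 0.0501]
eef_rot: [0.64, 0.768, 0.0, 0.0]
ft_force: [-0.3, -0.7, 1.3]
width: 0.0379
grip_force: 20.0
```

Call:
arm_command(
  xyz=[
    [0,0,0.03],
    [0,0,0.06],
    [0,0,0.1],
    [0,0,0.14],
    [0,0,0.15],
  ],
  rot=[
    [0,0,0],
    [0,0,0],
    [0,0,0],
    [0,0,0],
    [0,0,0],
  ],
)

```text
time: 7.08
ee_pos: [0.5277, 0.3067, 0.2065]
eef_rot: [0.64, 0.769, 0.004, 0.001]
ft_force: [-0.1, -0.1, 0.5]
width: 0.0379
grip_force: 20.0
```

Call:
arm_command(
  xyz=[
    [0.0575,-0.376,0.01],
    [0.0575,-0.376,0.01],
    [0.0575,-0.376,0.01],
    [0.0575,-0.376,0.01],
    [0.0575,-0.376,0.01],
    [0.0575,-0.376,0.01],
    [0.0575,-0.376,0.01],
    [0.0575,-0.376,0.01],
    [0.0575,-0.376,0.01],
    [0.0575,-0.376,0.01],
    [0.0575,-0.376,0.01],
    [0.0575,-0.376,0.01],
    [0.0575,-0.376,0.01],
    [0.0575,-0.376,0.01],
  ],
  rot=[
    [0,0,0],
    [0,0,0],
    [0,0,0],
    [0,0,0],
    [0,0,0],
    [0,0,0],
    [0,0,0],
    [0,0,0],
    [0,0,0],
    [0,0,0],
    [0,0,0],
    [0,0,0],
    [0,0,0],
    [0,0,0],
  ],
)

```text
time: 8.25
ee_pos: [0.5837, -0.0694, 0.2101]
eef_rot: [0.639, 0.769, 0.0, -0.0]
ft_force: [0.2, 1.1, -1.2]
width: 0.0378
grip_force: 20.0
```

```bash
python3 - <<'E'
from h import *
st()
for c in("wrist","top","side"):
    i=r.camera(c);cv2.imwrite(f"pics/{c}4.png",i[:,:,::-1])
    for l in("tube_mid","mouth","spigot"): find(l,c,r.spot_point)
w_=cv2.imread("pics/wrist4.png");t=cv2.imread("pics/top4.png")[150:220,215:315]
s=cv2.imread("pics/side4.png")[110:230,210:310]
cv2.imwrite("pics/c4.png",np.vstack([w_[:330],np.hstack([cv2.resize(t,(300,210)),cv2.resize(s,(212,210))])]))
E
```

```text
t 8.25 [ 0.5837 -0.0694  0.2101] clos 10.6 z [ 0.  0. -1.] F [ 0.2  1.1 -1.2] w 0.0378 g 20.0 j7 0.07
wrist tube_mid call [ 0.5831 -0.0727  0.2056] 0.89 px [253. 224.]
wrist mouth call [0.5403 0.0417 0.1106] 0.94 px [228.  49.]
wrist spigot call [ 0.5821 -0.0753  0.1036] 0.87 px [252. 188.]
top tube_mid call [0.5445 0.2241 0.0547] 0.87 px [183. 200.]
top tube_mid call [0.5447 0.3836 0.0575] 0.64 px [133. 200.]
top tube_mid call [0.4436 0.322  0.0442] 0.52 px [152. 232.]
top mouth call [0.545  0.0395 0.109 ] 0.81 px [240. 197.]
top spigot call [ 0.5851 -0.0672  0.11  ] 0.85 px [274. 184.]
side tube_mid call [0.5372 0.3849 0.0573] 0.85 px [206. 281.]
side tube_mid call [0.5497 0.2211 0.0589] 0.75 px [234. 237.]
side tube_mid call [0.4413 0.3229 0.0441] 0.74 px [252. 280.]
side tube_mid call [ 0.5866 -0.0697  0.2091] 0.65 px [268. 141.]
side mouth call [0.5413 0.043  0.1068] 0.74 px [265. 189.]
side spigot call [ 0.5844 -0.0664  0.1044] 0.68 px [268. 169.]
```

View pics/c4.png

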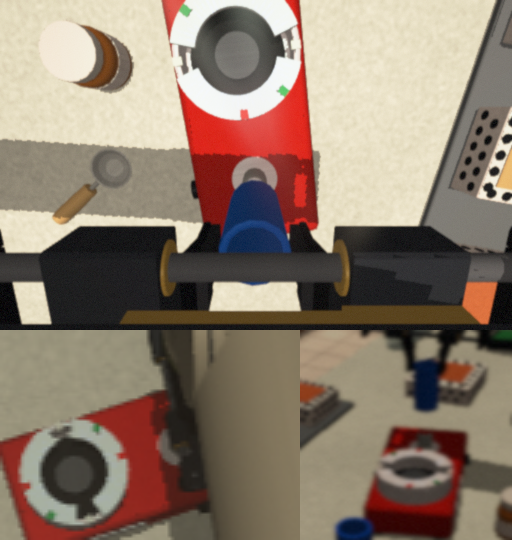

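The tube hangs upright over the spigot: the foot is at (254,190) and the spigot's ring is centred on column 255. I'll lower it.

Call:
arm_command(
  xyz=[
    [0,0,-0.02],
    [0,0,-0.04],
    [0,0,-0.05],
    [0,0,-0.055],
    [0,0,-0.06],
    [0,0,-0.065],
    [0,0,-0.065],
    [0,0,-0.065],
  ],
  rot=[
    [0,0,0],
    [0,0,0],
    [0,0,0],
    [0,0,0],
    [0,0,0],
    [0,0,0],
    [0,0,0],
    [0,0,0],
  ],
)

```text
time: 9.52
ee_pos: [0.584, -0.0711, 0.1455]
eef_rot: [0.64, 0.768, 0.0, 0.0]
ft_force: [-0.5, 0.1, -1.1]
width: 0.0377
grip_force: 20.0
```

```bash
python3 -c "
from h import *
st()"
```

```text
t 9.52 [ 0.584  -0.0711  0.1455] clos 10.4 z [ 0.001  0.    -1.   ] F [-0.5  0.1 -1.1] w 0.0377 g 20.0 j7 0.05
```

Call:
arm_command(
  xyz=[
    [0,0,-0.01],
    [0,0,-0.018],
    [0,0,-0.024],
    [0,0,-0.028],
    [0,0,-0.03],
    [0,0,-0.03],
    [0,0,-0.03],
  ],
  rot=[
    [0,0,0],
    [0,0,0],
    [0,0,0],
    [0,0,0],
    [0,0,0],
    [0,0,0],
    [0,0,0],
  ],
)

```text
time: 10.1
ee_pos: [0.5854, -0.0713, 0.1179]
eef_rot: [0.64, 0.768, 0.001, 0.002]
ft_force: [-4.7, -0.4, 22.7]
width: 0.0379
grip_force: 20.2
```

Call:
arm_command(
  xyz=[
    [0,0,0.002],
    [0,0,0.002],
    [0,0,0.002],
    [0,0,0.002],
    [0,0,0.002],
    [0,0,0.002],
  ],
  rot=[
    [0,0,0],
    [0,0,0],
    [0,0,0],
    [0,0,0],
    [0,0,0],
    [0,0,0],
  ],
  grip=0.8,
)

```text
time: 10.6
ee_pos: [0.5835, -0.0711, 0.1166]
eef_rot: [0.64, 0.768, -0.0, -0.0]
ft_force: [-0.4, -1.4, -0.3]
width: 0.0664
grip_force: 0.0
```

Call:
arm_command(
  xyz=[
    [0,0,0.02],
    [0,0,0.05],
    [0,0,0.09],
    [0,0,0.12],
    [0,0,0.14],
    [0,0,0.14],
    [0,0,0.14],
  ],
  rot=[
    [0,0,0],
    [0,0,0],
    [0,0,0],
    [0,0,0],
    [0,0,0],
    [0,0,0],
    [0,0,0],
  ],
  grip=1,
)

```text
time: 11.18
ee_pos: [0.5842, -0.0711, 0.2578]
eef_rot: [0.64, 0.768, 0.0, 0.001]
ft_force: [0.5, -0.6, 0.3]
width: 0.0867
grip_force: 0.0
```

```bash
python3 - <<'E'
from h import *
st()
for c in("wrist","side"):
    i=r.camera(c);cv2.imwrite(f"pics/{c}5.png",i[:,:,::-1])
    for l in("tube_mid","mouth"): find(l,c,r.spot_point)
w_=cv2.imread("pics/wrist5.png")
s=cv2.imread("pics/side5.png")[110:230,210:310]
cv2.imwrite("pics/c5.png",np.hstack([w_[:330,:400],cv2.resize(s,(275,330))]))
E
```

```text
t 11.18 [ 0.5842 -0.0711  0.2578] clos 10.4 z [ 0.002 -0.    -1.   ] F [ 0.5 -0.6  0.3] w 0.0867 g 0.0 j7 0.09
wrist tube_mid call [ 0.5831 -0.0703  0.1108] 0.63 px [255. 174.]
wrist mouth call [0.5425 0.0428 0.1027] 0.97 px [236.  56.]
wrist mouth call [3.929e-01 1.650e-02 2.000e-04] 0.19 px [125.  67.]
side tube_mid call [ 0.5859 -0.0683  0.1182] 0.85 px [267. 165.]
side tube_mid call [0.4371 0.3231 0.0465] 0.83 px [253. 280.]
side tube_mid call [0.5378 0.3858 0.0584] 0.72 px [206. 281.]
side tube_mid call [0.5485 0.2215 0.0566] 0.61 px [235. 237.]
side mouth call [0.5449 0.0402 0.1087] 0.58 px [264. 188.]
```

View pics/c5.png

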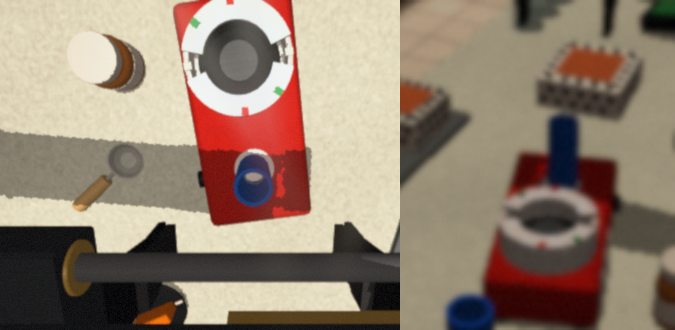

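The tube stands upright, fully down on the spigot at (255,180), with its middle at about z = 0.114. Next is the lid.

Call:
arm_command(
  xyz=[
    [-0.107,-0.26,-0.03],
    [-0.107,-0.26,-0.03],
    [-0.107,-0.26,-0.03],
    [-0.107,-0.26,-0.03],
    [-0.107,-0.26,-0.06],
    [-0.107,-0.26,-0.09],
    [-0.107,-0.26,-0.12],
    [-0.107,-0.26,-0.12],
    [-0.107,-0.26,-0.12],
    [-0.107,-0.26,-0.12],
    [-0.107,-0.26,-0.12],
    [-0.107,-0.26,-0.12],
    [-0.107,-0.26,-0.12],
  ],
  rot=[
    [0,0,-1.133],
    [0,0,-1.133],
    [0,0,-1.133],
    [0,0,-1.133],
    [0,0,-1.133],
    [0,0,-1.133],
    [0,0,-1.133],
    [0,0,-1.133],
    [0,0,-1.133],
    [0,0,-1.133],
    [0,0,-1.133],
    [0,0,-1.133],
    [0,0,-1.133],
  ],
)

```text
time: 12.57
ee_pos: [0.4778, -0.3305, 0.1382]
eef_rot: [0.952, 0.307, 0.001, 0.001]
ft_force: [-0.5, -0.4, 1.1]
width: 0.0871
grip_force: 0.0
```

```bash
python3 - <<'E'
from h import *
st()
i=r.camera("wrist");cv2.imwrite("pics/w6.png",i[:,:,::-1]);m=r.camera_model("wrist");T=np.array(m["T"])
find("lid_grip","wrist",r.spot_point)
def pl(T,p,z):
    p=np.atleast_2d(p);d=np.c_[(p[:,0]-m["cx"])/m["fx"],-(p[:,1]-m["cy"])/m["fy"],-np.ones(len(p))]@T[:3,:3].T
    return T[:3,3]+d*((z-T[2,3])/d[:,2])[:,None]
h=cv2.cvtColor(i,cv2.COLOR_RGB2HSV)
k=((h[...,0]>3)&(h[...,0]<20)&(h[...,1]>170)).astype(np.uint8);k[:,:200]=0;k[:,320:]=0;k[:90]=0;k[250:]=0
print(cv2.boundingRect(k),k.sum(),np.median(h[k>0],0), np.percentile(h[k>0][:,2],[5,50,95]))
top=k&(h[...,2]>0.8*np.percentile(h[k>0][:,2],95))
for z,kk in((.054,k),(.054,top)):
    p=np.argwhere(kk)[:,::-1].astype(float);Q=pl(T,p,z)[:,:2].astype(np.float32);print("bar",cv2.minAreaRect(Q))
D=(h[...,2]<70).astype(np.uint8);D[:,:150]=0;D[:,360:]=0;D[218:]=0
cv2.imwrite("pics/w6c.png",i[60:330,100:420,::-1])
E
```

```text
t 12.57 [ 0.4778 -0.3305  0.1382] clos -54.2 z [ 0.002 -0.001 -1.   ] F [-0.5 -0.4  1.1] w 0.0871 g 0.0 j7 -0.52
wrist lid_grip call [ 0.4761 -0.335   0.0381] 0.75 px [257. 189.]
(246, 155, 19, 68) 1142 [ 12. 210. 151.] [113. 151. 194.]
bar ((0.4783191680908203, -0.3315552771091461), (0.06153356656432152, 0.016331449151039124), 35.35615921020508)
bar ((0.4780849814414978, -0.325952410697937), (0.05468522757291794, 0.012675483711063862), 26.386211395263672)
```

View pics/w6c.png

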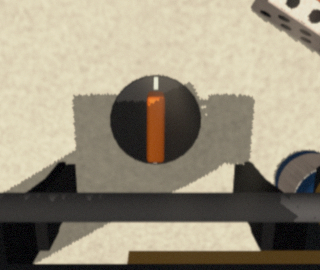

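The lid's bar is centred between the fingers: 61 x 16 mm, at (0.478, -0.332), 35.4°. Now down to grip it.

Call:
arm_command(
  xyz=[
    [0.001,0,-0.03],
    [0.001,0,-0.06],
    [0.001,0,-0.09],
    [0.001,0,-0.105],
    [0.001,0,-0.114],
    [0.001,0,-0.117],
    [0.001,0,-0.117],
    [0.001,0,-0.117],
  ],
  rot=[
    [0,0,0],
    [0,0,0],
    [0,0,0],
    [0,0,0],
    [0,0,0],
    [0,0,0],
    [0,0,0],
    [0,0,0],
  ],
)

```text
time: 13.33
ee_pos: [0.4786, -0.3315, 0.0214]
eef_rot: [0.952, 0.305, 0.001, 0.001]
ft_force: [0.3, 0.4, 1.1]
width: 0.0874
grip_force: 0.0
```

Call:
arm_command(
  xyz=[
    [0,0,0],
    [0,0,0],
    [0,0,0],
    [0,0,0],
    [0,0,0],
    [0,0,0],
    [0,0,0],
    [0,0,0],
    [0,0,0],
    [0,0,0],
    [0,0,0],
    [0,0,0],
    [0,0,0],
    [0,0,0],
  ],
  rot=[
    [0,0,0],
    [0,0,0],
    [0,0,0],
    [0,0,0],
    [0,0,0],
    [0,0,0],
    [0,0,0],
    [0,0,0],
    [0,0,0],
    [0,0,0],
    [0,0,0],
    [0,0,0],
    [0,0,0],
    [0,0,0],
  ],
  grip=0.05,
  squeeze=40,
)

```text
time: 14.5
ee_pos: [0.4777, -0.3312, 0.0201]
eef_rot: [0.952, 0.305, 0.0, 0.0]
ft_force: [0.5, 0.1, -0.6]
width: 0.0153
grip_force: 40.0
```

Call:
arm_command(
  xyz=[
    [0,0,0.02],
    [0,0,0.05],
    [0,0,0.09],
    [0,0,0.13],
    [0,0,0.17],
    [0,0,0.19],
    [0,0,0.19],
    [0.068,0.373,0.19],
    [0.068,0.373,0.19],
    [0.068,0.373,0.19],
    [0.068,0.373,0.19],
    [0.068,0.373,0.19],
    [0.068,0.373,0.19],
    [0.068,0.373,0.19],
    [0.068,0.373,0.19],
    [0.068,0.373,0.19],
    [0.068,0.373,0.19],
    [0.068,0.373,0.19],
    [0.068,0.373,0.19],
    [0.068,0.373,0.19],
  ],
  rot=[
    [0,0,0],
    [0,0,0],
    [0,0,0],
    [0,0,0],
    [0,0,0],
    [0,0,0],
    [0,0,0],
    [0,0,-0.3],
    [0,0,-0.3],
    [0,0,-0.3],
    [0,0,-0.3],
    [0,0,-0.3],
    [0,0,-0.3],
    [0,0,-0.3],
    [0,0,-0.3],
    [0,0,-0.3],
    [0,0,-0.3],
    [0,0,-0.3],
    [0,0,-0.3],
    [0,0,-0.3],
  ],
)

```text
time: 16.17
ee_pos: [0.5454, 0.0403, 0.2093]
eef_rot: [0.987, 0.158, -0.001, 0.0]
ft_force: [-1.0, -0.5, -0.1]
width: 0.0156
grip_force: 40.0
```

```bash
python3 - <<'E'
from h import *
st()
for c in("wrist","side"):
    i=r.camera(c);cv2.imwrite(f"pics/{c}7.png",i[:,:,::-1])
    for l in("lid_grip","lid_foot","mouth"): find(l,c,r.spot_point)
w_=cv2.imread("pics/wrist7.png")
s=cv2.imread("pics/side7.png")[90:230,210:310]
cv2.imwrite("pics/c7.png",np.hstack([w_[:330],cv2.resize(s,(236,330))]))
E
```

```text
t 16.17 [0.5454 0.0403 0.2093] clos -71.8 z [-0.001 -0.001 -1.   ] F [-1.  -0.5 -0.1] w 0.0156 g 40.0 j7 -1.51
wrist lid_grip call [0.545  0.0402 0.226 ] 0.82 px [254. 234.]
wrist mouth call [ 0.5816 -0.0713  0.1166] 0.68 px [382. 188.]
side lid_grip call [0.5432 0.0428 0.2269] 0.64 px [265. 156.]
side lid_foot call [0.5465 0.0401 0.1905] 0.55 px [264. 166.]
side mouth call [0.5431 0.0447 0.1092] 0.79 px [264. 189.]
```

View pics/c7.png

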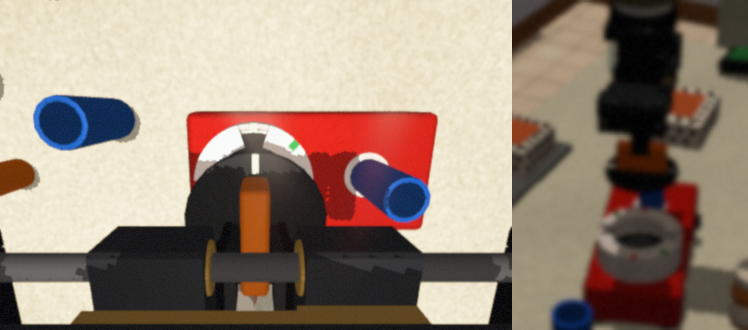

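The lid hangs level over the collar, with its lug at (255,163) in line with the slot at (253,133), and the tube is still on the spigot. I'll lower it.

Call:
arm_command(
  xyz=[
    [0.0005,0.0005,-0.03],
    [0.0005,0.0005,-0.055],
    [0.0005,0.0005,-0.07],
    [0.0005,0.0005,-0.075],
    [0.0005,0.0005,-0.08],
    [0.0005,0.0005,-0.084],
    [0.0005,0.0005,-0.088],
    [0.0005,0.0005,-0.09],
    [0.0005,0.0005,-0.09],
    [0.0005,0.0005,-0.09],
  ],
  rot=[
    [0,0,0],
    [0,0,0],
    [0,0,0],
    [0,0,0],
    [0,0,0],
    [0,0,0],
    [0,0,0],
    [0,0,0],
    [0,0,0],
    [0,0,0],
  ],
)

```text
time: 17.4
ee_pos: [0.5465, 0.0424, 0.1205]
eef_rot: [0.987, 0.159, 0.0, 0.0]
ft_force: [-0.7, 0.4, -0.3]
width: 0.0155
grip_force: 40.0
```

```bash
python3 -c "
from h import *
st();print(r.read_state()['torque'])"
```

```text
t 17.4 [0.5465 0.0424 0.1205] clos -71.7 z [ 0.001 -0.    -1.   ] F [-0.7  0.4 -0.3] w 0.0155 g 40.0 j7 -1.55
[-0.02782035 -0.01507264 -0.046143  ]
```

Lowered without any contact force; about 2 mm is left to go to the rim.

Call:
arm_command(
  xyz=[
    [0,0,-0.001],
    [0,0,-0.002],
    [0,0,-0.003],
    [0,0,-0.004],
    [0,0,-0.004],
    [0,0,-0.004],
  ],
  rot=[
    [0,0,0],
    [0,0,0],
    [0,0,0],
    [0,0,0],
    [0,0,0],
    [0,0,0],
  ],
)

```text
time: 17.9
ee_pos: [0.5466, 0.0421, 0.1178]
eef_rot: [0.987, 0.159, 0.0, 0.001]
ft_force: [-7.9, -2.1, 14.0]
width: 0.0154
grip_force: 40.0
```

Call:
arm_command(
  xyz=[
    [0,0,0.001],
    [0,0,0.001],
    [0,0,0.001],
    [0,0,0.001],
    [0,0,0.001],
    [0,0,0.001],
    [0,0,0.001],
  ],
  rot=[
    [0,0,0],
    [0,0,-0.05],
    [0,0,-0.1],
    [0,0,-0.17],
    [0,0,-0.24],
    [0,0,-0.3],
    [0,0,-0.3],
  ],
)

```text
time: 18.48
ee_pos: [0.5467, 0.0421, 0.1178]
eef_rot: [1.0, 0.008, 0.001, 0.0]
ft_force: [0.1, -1.5, 5.6]
width: 0.0154
grip_force: 40.0
```

```bash
python3 -c "
from h import *
st();print(r.read_state()['torque'])"
```

```text
t 18.48 [0.5467 0.0421 0.1178] clos -89.1 z [ 0.001 -0.001 -1.   ] F [ 0.1 -1.5  5.6] w 0.0154 g 40.0 j7 -1.85
[-0.19974186  0.30255047  0.14581912]
```

Turning freely with 5.6 N down. On to 45°.

Call:
arm_command(
  xyz=[
    [0,0,0],
    [0,0,0],
    [0,0,0],
    [0,0,0],
    [0,0,0],
    [0,0,0],
    [0,0,0],
    [0,0,0],
    [0,0,0],
    [0,0,0],
    [0,0,0],
    [0,0,0],
  ],
  rot=[
    [0,0,-0.06],
    [0,0,-0.12],
    [0,0,-0.18],
    [0,0,-0.24],
    [0,0,-0.3],
    [0,0,-0.36],
    [0,0,-0.42],
    [0,0,-0.46],
    [0,0,-0.485],
    [0,0,-0.485],
    [0,0,-0.485],
    [0,0,-0.485],
  ],
)

```text
time: 19.48
ee_pos: [0.5467, 0.042, 0.1178]
eef_rot: [0.973, -0.231, 0.001, 0.0]
ft_force: [-1.8, -2.1, 5.4]
width: 0.0154
grip_force: 40.1
```

```bash
python3 - <<'E'
from h import *
st();print(r.read_state()['torque'])
for c in("wrist","side"):
    i=r.camera(c);cv2.imwrite(f"pics/{c}8.png",i[:,:,::-1])
    for l in("lid_grip","tube_mid","mouth"): find(l,c,r.spot_point)
w_=cv2.imread("pics/wrist8.png")
s=cv2.imread("pics/side8.png")[90:230,210:310]
cv2.imwrite("pics/c8.png",np.hstack([w_[:330],cv2.resize(s,(236,330))]))
E
```

```text
t 19.48 [0.5467 0.042  0.1178] clos -116.7 z [ 0.001 -0.001 -1.   ] F [-1.8 -2.1  5.4] w 0.0154 g 40.1 j7 -2.31
[-0.19373302  0.34809569  0.23050973]
wrist lid_grip call [0.5425 0.0423 0.1345] 0.65 px [257. 240.]
wrist tube_mid call [0.5408 0.2203 0.0541] 0.65 px [ 79. 288.]
wrist tube_mid call [ 0.5809 -0.0722  0.117 ] 0.62 px [407.  88.]
side lid_grip call [0.5442 0.0472 0.1339] 0.56 px [264. 183.]
side lid_grip call [ 0.5848 -0.0684  0.1045] 0.46 px [268. 168.]
side tube_mid call [0.439  0.3223 0.0452] 0.96 px [253. 280.]
side tube_mid call [0.5391 0.3859 0.0601] 0.93 px [205. 280.]
side tube_mid call [0.5508 0.2219 0.0552] 0.57 px [234. 238.]
side mouth call [0.5423 0.0458 0.1058] 0.68 px [264. 190.]
```

View pics/c8.png

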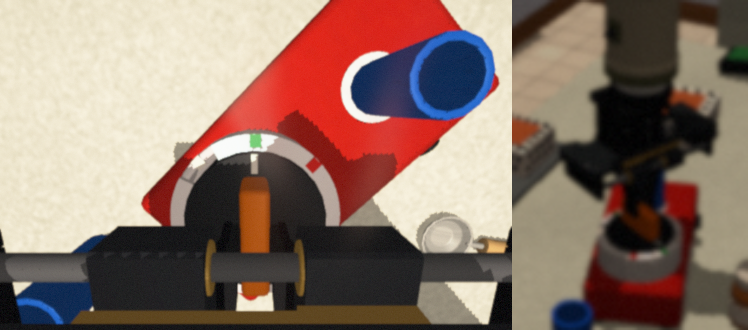

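The lid's white line at (254,163) points at the green mark at (256,140). The lid is seated flat, the tube is upright on its spigot, and the gripper holds the bar with 40 N. Handing in.

```bash
python3 -c "
from h import *
print(r.close_job())"
```

```text
the job is handed in; nothing more can be done
None
```

The job is handed in at about 20 s: the blue feed tube is fully down on the spigot and let go, and the lid is seated and held (40 N) at 45° on the green mark; `close_job` returned no verdict.

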